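Nest an adapter plate in its checking fixture by swinging it on the locating pin

ROBOT

A 6-joint arm with a two-finger parallel gripper is mounted at the origin on the work surface. World frame = base frame: x ahead of the robot, y to its left, z up, the work surface at z = 0. Lengths are in m, angles in rad, forces in N, time in s.
With the tool pointing down it reaches from about 0.375 to 0.975 m from the base axis. Payload 3.8 kg.
Tool frame: the origin (TCP) lies at the very end of the fingers, on their centre line; the grasp point (between the pads) lies 19 mm behind it; z points along the fingers, y is the direction in which the jaws open and shut (so a half turn about z gives the same grasp; the last joint's range is limited). The gripper opens to 85 mm and grips with 20 to 120 N. Pads are 22 mm wide; open, the fingers measure 114 mm over their backs; the gripper's body (76 mm by 85 mm) begins 54 mm behind the grasp point. The pads swing forward as they close: fully open they stand 13 mm farther back than shut.
Start: joints at [-1.386, 0.264, 1.604, -0, 1.274, -0.037], TCP at [0.148, -0.658, 0.231] pointing down, gripper open.
Joint ranges: [-2.63, 2.63], [-0.94, 2.18], [0.31, 2.57], [-1.31, 4.45], [0, 2.66], [-2.55, 2.55]. Speed limits (rad/s): [2.57, 2.57, 3.14, 3.14, 3.14, 3.14].

INTERFACE

Orientations are given as a rotation vector (axis times angle).
In Python, from workcell import status, read_camera, camera_info, order gives the robot as it stands.
- The arm moves only by the tool move_arm, never from a script. Its argument "deltas" is a list of rows, each a list of 3 entries, a list of its own where there are three numbers: the turn, a rotation vector about the world's x, y, z as a fraction of full scale, then the shift along the world's x, y, z as a fraction of full scale, then the closure, from -1 (fully open) to 1 (shut), so that 0 is half open. A call has 1 to 20 rows; each row is the pose to reach, as a shift and turn from the pose commanded when the call began; what a row does not reach only later rows make up. Full scale, the value 1, is 0.1 m for a shift and pi/2 rad for a turn. A row lasts 1/8 s, in which the tool goes at most 62.5 mm and 10.7 degrees, less where a joint would pass 70% of its speed; a pose out of reach is approached as far as the arm can. A call with a number of a shift or a turn outside -1 to 1 is refused whole. A call with a gripper value outside its range is refused whole. The fingers move at their own pace and stop on an object; "grip_force" is the grip in N (left out, the last holds). Time passes only in rows, so rows that repeat a pose let the fingers close. It gives the time, the measured TCP pose, the force and the opening at its end, in the units of the state.
- status.read_state(): the state, without advancing time (a new reading comes with each control period).
- read_camera(name): name is "scene" or "side" or "wrist"; returns (picture, depth): 384x512x3 uint8, red, green, blue; 384x512 float32, m along the optical axis (not along the pixel's ray), 0 where there is no reading.
- camera_info(name): a dict with "K" (3x3 intrinsics, pixels), "D" ([k1, k2, p1, p2, k3] as OpenCV has them; the pictures are not rectified), "R" (3x3) and "t" (3): a world point X has camera coordinates R X + t. Camera axes: x right, y down, z forward; pixel columns grow to the right and rows downward; lengths in m; the calibration is good to about 2 mm. A picture is of the moment at which its call begins: read the wrist's pose just before it. camera_info takes no time and is no camera call; for the wrist camera it gives the pose at the moment of the call.
- order.finish_job(): hands the job in, once; it reports no verdict.
The state is a dict: "time": time; "q": joint angles; "joint_vel": joint speeds; "joint_torque": joint torques, N m; "tool_pos": TCP position; "tcp_rot": TCP orientation; "wrist_force": force on the tool from outside, world axes, zero at the start; "torque": the same for the moment, N m; "width": opening from 0.0 (shut) to 1.0 (fully open).
Only numpy, scipy, OpenCV 4.12 (cv2) and the standard library are available. Lean on these libraries where they do the work, as an engineer would, in place of code of your own. Each camera call takes 0.05 s, during which the arm holds its last target. There are 200 camera calls.

TASK

Nest the black adapter plate in the checking fixture: without lifting it off the bed, slide it until its V-notch sits on the locating pin while the plate is still clearly askew, then, keeping the notch on the pin, swing the plate round it until its long edge comes to bear on the brass rest button. Seat it gently, fully home on both pin and button, do not ram them, let go of it and leave everything else lying about undisturbed.

Things in the scene. Friction and masses are not known exactly. Their poses are not given: they have to be found in the camera images.
- fixture: checking fixture, fixed for the episode (place and heading vary): flat aluminium bed 340 (x) x 420 (y) x 25 mm. Origin at the centre of its underside, z up; the plate slides on its top, 25 mm higher. Pin axis at (96.3, 65) mm, face of the rest button at (105, -70) mm. When the plate is nested its axes are parallel to the fixture's and its origin is at (50, 0) mm in plan
- indicator_tip (a point): plunger tip of the dial indicator fixed on the bed, pointing to the fixture's -x; (113, -12) mm in the fixture's plan, 17 mm above the bed, 8 mm clear of the nested plate's edge. The rest of the indicator (bracket, round dial) lies up to 100 mm farther along +x, up to 34 mm above the bed. Axes as the fixture's
- pin: locating pin of the fixture: fixed upright steel dowel, 16 mm in diameter, 30 mm tall, with a red band near its top. Origin on its axis at the height of the bed's top; axes parallel to the fixture's
- rest: rest of the fixture: a fixed blue block 28 x 36 x 22 mm with a round brass button of 16 mm diameter whose flat face looks to the fixture's -x. Origin in the middle of that face in plan, at the height of the bed's top (the button's axis is 10 mm above it); axes parallel to the fixture's
- plate: black aluminium adapter plate lying loose and flat on the bed: 110 (x) x 190 (y) x 12 mm, 0.35 to 0.65 kg, friction on the bed about 0.6; too wide to grip across. Origin at the centre of its underside, about below the centre of mass. It starts on the pin's -x side, turned 0.45 to 0.9 rad clockwise (from above) from its nested heading: its -y end must swing towards the fixture's +x
- plate_bore (a point): centre of the plate's through bore, 65 mm in diameter, half-way up the plate (6 mm above its origin); shut fingertips go into it and can drag the plate. Pushed there, or near the middle of its length, towards its own +x the plate stays pressed on the pin as it swings; pushed at its -y end the notch walks off the pin. Axes as the plate's
- plate_notch (a point): where the pin's axis lies when the notch is fully home on it: (46.3, 65) mm from the plate's origin, on the underside. The notch is a V of 90 degrees in the plate's +x long edge, centred 65 mm towards +y from the middle, 40 mm wide at the edge, 20 mm deep. Axes as the plate's
- plug_gauge: bystander: steel plug gauge with a black handle, 121 mm long, 24 mm thick, lying on the bed near its -y edge; origin under its middle, x along it
- gauge_block: bystander: steel setting block 35 x 30 x 30 mm, standing on the bed near its +x +y corner; origin at the centre of its underside
- caliper: bystander: calliper 230 mm long, 12 mm high, lying on the bench beside the fixture; origin under its middle, x along its beam
- deburrer: bystander: deburring tool with a blue handle, 170 mm long, 18 mm thick, lying on the bench beside the fixture; origin under its middle, x along it
- spray_can: bystander: white can with a blue label, 52 mm in diameter, 130 mm tall, standing on the bench beside the fixture; origin at the centre of its underside
- t_key: bystander: hex key with a red T-handle 110 mm wide and a shaft 120 mm long, 12 mm high, lying on the bench beside the fixture; origin under the middle of its handle, x along the shaft
Mind the look-alikes: they are no part of the job. Leave any blue or pink look-alike of the plate alone.

How it is judged:
By the outcome, as a careful person would: the job done as asked, in the order asked, and still so for the second after the job is handed in, with the robot touching nothing.
It also fails if it takes over 64 s, if anything falls off the work surface, if the arm or the gripper's body presses on something with over 40 N, if the wrist force passes 120 N, or if a joint passes its speed limit or range.

## Working session

There is one attempt and no reset: what is moved stays moved. The work goes in short steps, Python scripts to look and compute and a tool call to move; the robot and the scene stay as the last step left them, time stands still between calls to the robot, and variables do not carry over. Pictures are saved under pics/ and viewed, about 8 in all and at most 12, crops included, and the job is handed in when it is done.

Besides the shell and the picture viewer there is one more tool, called after "Request:" as name([rows], argument=value, ...), one row to a line, values as JSON. move_arm: Moves the arm, as the interface text tells. Its arguments: {"type":"object","properties":{"deltas":{"type":"array","items":{"type":"array"}},"grip_force":{"type":"number"}},"required":["deltas"]}

```bash
ls; mkdir -p pics
cat > h.py <<'E'
import numpy as np, cv2
from workcell import status, read_camera, camera_info, order
def ray(c,uv):
    K,D,R,t=[np.array(c[k],float) for k in("K","D","R","t")]
    p=cv2.undistortPoints(np.array(uv,float).reshape(-1,1,2),K,D).reshape(-1,2)
    d=np.c_[p,np.ones(len(p))]@R
    return -R.T@t,d
def onz(c,uv,z):
    o,d=ray(c,uv); return o+d*((z-o[2])/d[:,2])[:,None]
def proj(c,X):
    K,D,R,t=[np.array(c[k],float) for k in("K","D","R","t")]
    return cv2.projectPoints(np.array(X,float).reshape(-1,1,3),cv2.Rodrigues(R)[0],t,K,D)[0].reshape(-1,2)
def snap(n):
    c=camera_info(n); im,d=read_camera(n); return c,im,d
def save(im,f): cv2.imwrite('pics/'+f,im[:,:,::-1])
E
python3 - <<'E'
from h import *
a=[]
for n in("scene","side"):
    c,im,d=snap(n); np.savez(n+'0.npz',im=im,d=d); a.append(im)
    print(n,np.round(-np.array(c["R"]).T@c["t"],3))
save(cv2.resize(a[0],(800,600)),'scene0.png');save(cv2.resize(a[1],(800,600)),'side0.png')
E
```

```text
pics
scene [0.958 0.358 0.813]
side [ 0.118 -1.146  0.844]
```

View pics/scene0.png

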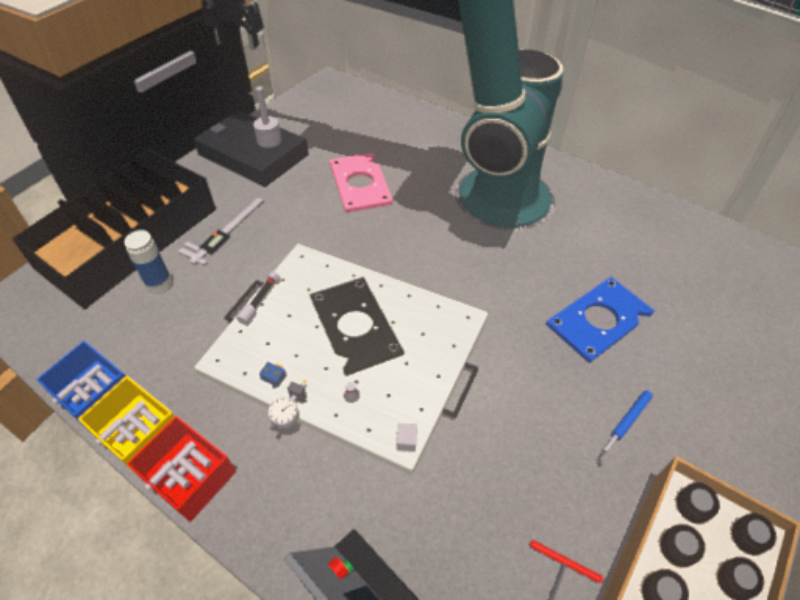

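View pics/side0.png

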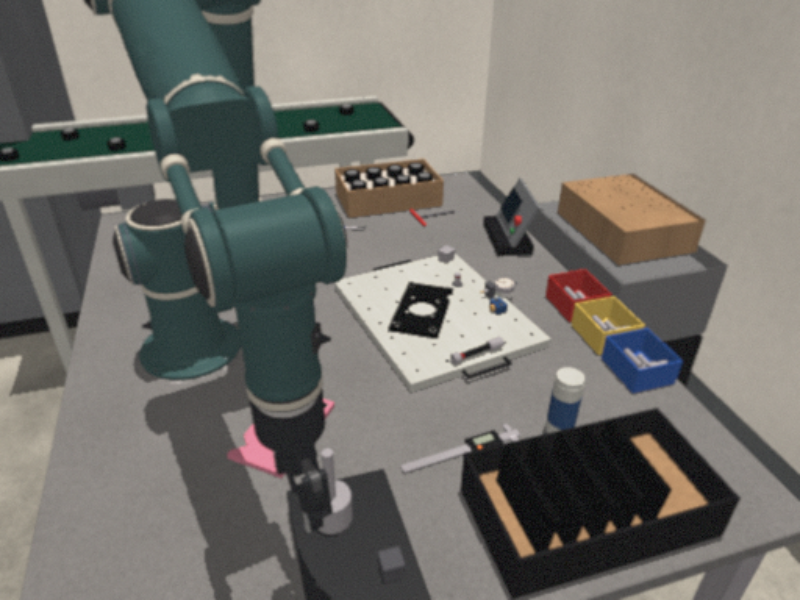

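Scene picture (800x600): the black plate lies on the white bed at about (357,325), its notch at about (346,362). The pin is at (351,392), the rest at (273,373), the dial at (284,410), the gauge block at (407,437) and the plug gauge at (260,298). The look-alikes are the pink one (360,182) and the blue one (600,317), both on the bench. The black plate on the bed is the one meant. Next I measure the bed and the plate.

```bash
cat > m.py <<'E'
from h import *
import sys
def bed(c,im,z=.025,seed=None):
    hsv=cv2.cvtColor(im,cv2.COLOR_RGB2HSV)
    m=((hsv[...,2]>185)&(hsv[...,1]<40)).astype(np.uint8)
    return m
if __name__=="__main__":
    for n in("scene","side"):
        z=np.load(n+'0.npz'); im=z['im'];d=z['d'];c=camera_info(n)
        # world height map
        H,W=d.shape; uu,vv=np.meshgrid(np.arange(W),np.arange(H))
        o,r=ray(c,np.stack([uu,vv],-1).reshape(-1,2)); P=(o+r*d.reshape(-1,1)).reshape(H,W,3)
        x,y=(220,207) if n=="scene" else (240,185)
        g=cv2.cvtColor(im,cv2.COLOR_RGB2GRAY)
        print(n,im[y,x],P[y,x], "seedbed",im[y+20 if n=="scene" else y, x+45])
        roi=(np.abs(P[...,2]-.025)<.012)
        m=((g>150)&roi).astype(np.uint8)
        m=cv2.morphologyEx(m,cv2.MORPH_CLOSE,np.ones((3,3)))
        k,l,s,ce=cv2.connectedComponentsWithStats(m); i=1+np.argmax(s[1:,4]); print(s[i])
        cs,_=cv2.findContours((l==i).astype(np.uint8),0,2); hull=cv2.convexHull(max(cs,key=cv2.contourArea))
        Q=onz(c,hull.reshape(-1,2),.025)[:,:2]
        rect=cv2.minAreaRect((Q*1000).astype(np.float32)); print('bed',rect)
        # plate: dark, inside hull
        inside=np.zeros((H,W),np.uint8); cv2.fillConvexPoly(inside,hull,1)
        m2=((g<80)&(inside>0)).astype(np.uint8)
        k,l,s,ce=cv2.connectedComponentsWithStats(m2); i=1+np.argmax(s[1:,4])
        cs,_=cv2.findContours((l==i).astype(np.uint8),0,2); ct=max(cs,key=cv2.contourArea)
        Q=onz(c,ct.reshape(-1,2),.037)[:,:2]
        print('plate',cv2.minAreaRect((Q*1000).astype(np.float32)))
        q=onz(c,cv2.approxPolyDP(ct,2,True).reshape(-1,2),.037); print(np.round(q[:,:2],4).tolist())
        hsv=cv2.cvtColor(im,cv2.COLOR_RGB2HSV)
        red=(((hsv[...,0]<8)|(hsv[...,0]>172))&(hsv[...,1]>70)&(inside>0)).astype(np.uint8)
        k,l,s,ce=cv2.connectedComponentsWithStats(red)
        for j in range(1,k): print('red',s[j,4],ce[j],onz(c,[ce[j]],.05)[0])
        bl=((hsv[...,0]>100)&(hsv[...,0]<125)&(hsv[...,1]>120)&(inside>0)).astype(np.uint8)
        k,l,s,ce=cv2.connectedComponentsWithStats(bl)
        for j in range(1,k):
            if s[j,4]>10: print('blue',s[j,4],ce[j],onz(c,[ce[j]],.04)[0])
E
python3 m.py; python3 -c "
from h import *
print(status.read_state())"
```

```text
scene [237 233 224] [ 0.52154462 -0.05820183  0.02607096] seedbed [235 230 220]
[  124   156   188   146 12071]
bed ((547.2396240234375, -34.82408142089844), (342.6665344238281, 420.2393493652344), 8.95699691772461)
plate ((515.0708618164062, -37.50372314453125), (189.69676208496094, 105.36162567138672), 58.73451232910156)
[[0.4377, -0.1006], [0.4967, -0.1369], [0.4959, -0.1223], [0.5109, -0.1174], [0.511, -0.144], [0.5833, -0.0257], [0.5795, 0.0022], [0.6073, 0.0171], [0.5209, 0.069], [0.5144, 0.0612], [0.5328, 0.0576], [0.523, 0.0374], [0.5027, 0.0432], [0.4303, -0.0762], [0.4499, -0.0837]]
red 14 [172.35714286 179.35714286] [ 0.53544821 -0.22491455  0.05      ]
red 5 [224. 250.] [0.63594634 0.04699086 0.05      ]
blue 20 [171.25 239.35] [ 0.6863987  -0.08966916  0.04      ]
side [218 217 205] [0.43435193 0.07238171 0.0245421 ] seedbed [31 28 30]
[ 215  162  137   84 4876]
bed ((545.24560546875, -42.71473693847656), (338.9538269042969, 421.6978454589844), 9.106643676757812)
plate ((509.3340759277344, -51.773399353027344), (195.4496307373047, 105.4484634399414), 58.934810638427734)

[... 376 characters left out ...]
80645161] [ 0.67972251 -0.09771799  0.04      ]
{'time': 0.1, 'q': array([-1.38590427e+00,  2.64665835e-01,  1.60524763e+00, -3.79151903e-05,
        1.27371010e+00, -3.69171729e-02]), 'joint_vel': array([ 0.00150417, -0.00047615, -0.00299228, -0.00233894, -0.00076625,
        0.00035217]), 'joint_torque': array([ 3.93800310e-04, -5.16708505e+01, -3.68589199e+01, -8.97427753e-05,
        6.27132424e-03,  2.66732599e-06]), 'tool_pos': array([ 0.14834827, -0.65781203,  0.2300891 ]), 'tcp_rot': array([-3.12027972e+00, -3.47496817e-01,  2.92401274e-04]), 'wrist_force': array([0.50244262, 0.02034765, 0.44035958]), 'torque': array([0.00583308, 0.01349218, 0.01139546]), 'width': 0.9978364435098245}
```

Request:
move_arm([
  [[0,0,0],[0,0,0.5],1],
  [[0,0,0],[0.3,0.5,0.7],1],
  [[0,0,0],[0.6,1,0.7],1],
])

```text
time: 0.48
tool_pos: [0.2092, -0.5588, 0.3036]
tcp_rot: [3.119, 0.345, 0.002]
wrist_force: [1.0, -0.0, 0.2]
width: 0.377
```

Request:
move_arm([
  [[0,0,0],[0.3,0.5,0],1],
  [[0,0,0],[0.6,1,0],1],
])

```text
time: 0.72
tool_pos: [0.269, -0.4566, 0.3008]
tcp_rot: [-3.122, -0.347, -0.0]
wrist_force: [-0.3, -0.0, -0.2]
width: -0.001
```

Request:
move_arm([
  [[0,0,0],[0.3,0.5,0],1],
  [[0,0,0],[0.6,1,0],1],
])

```text
time: 0.98
tool_pos: [0.329, -0.3565, 0.3009]
tcp_rot: [-3.122, -0.347, -0.0]
wrist_force: [0.6, 0.2, 0.2]
width: -0.0
```

Request:
move_arm([
  [[0,0,0],[0.3,0.5,0],1],
  [[0,0,0],[0.6,1,0],1],
])

```text
time: 1.23
tool_pos: [0.3889, -0.2566, 0.301]
tcp_rot: [-3.122, -0.347, -0.0]
wrist_force: [0.1, -0.4, 0.6]
width: -0.0
```

Request:
move_arm([
  [[0,0,0],[0.3,0.5,0],1],
  [[0,0,0],[0.6,1,0],1],
  [[0,0,0],[0.6,1,0],1],
])

```text
time: 1.6
tool_pos: [0.4497, -0.1549, 0.3008]
tcp_rot: [-3.12, -0.358, 0.0]
wrist_force: [-0.7, -1.2, 0.3]
width: 0.004
```

Fast and accurate. On to the bore.

Request:
move_arm([
  [[0,0,0],[0.3,0.5,0],1],
  [[0,0,0],[0.6,1,0],1],
  [[0,0,0],[0.6,1,0],1],
  [[0,0,0],[0.6,1,0],1],
])

```text
time: 2.1
tool_pos: [0.5079, -0.0594, 0.3008]
tcp_rot: [3.122, 0.348, -0.002]
wrist_force: [-0.2, -0.6, -0.3]
width: -0.003
```

Run:
```python
from h import *
c,im,d=snap("wrist"); np.savez('w0.npz',im=im,d=d,K=c['K'],D=c['D'],R=c['R'],t=c['t']); save(cv2.resize(im,(800,600)),'w0.png')
print(-np.array(c["R"]).T@c["t"], np.array(c["R"])[2], status.read_state()['tool_pos'])
```

```text
[ 0.58012525 -0.04366622  0.44397922] [-0.28243422 -0.06482189 -0.95709406] [ 0.50776177 -0.05975079  0.30088881]
```

View pics/w0.png

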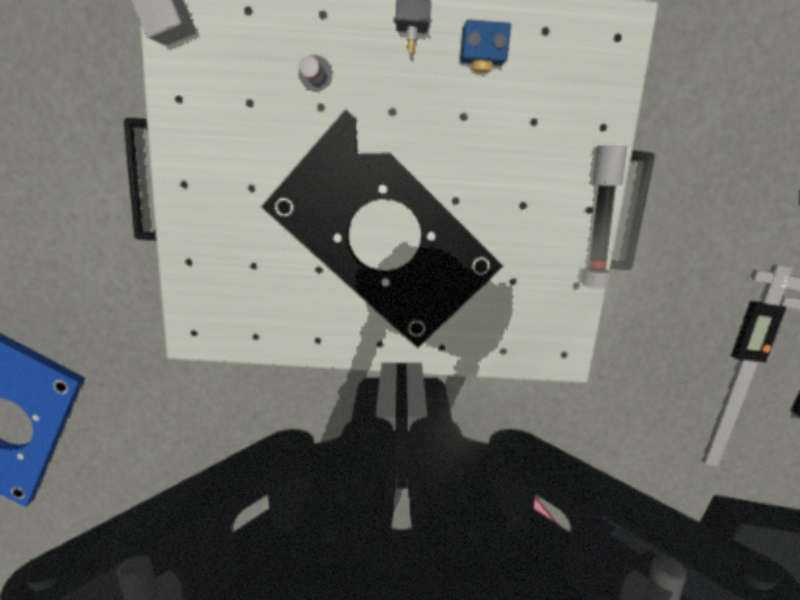

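Wrist picture (800x600): plate centred near (385,235), notch vertex near (358,153), pin top (311,65), brass button (483,66), indicator plunger (411,45), plug gauge on the right (603,215). Now precise poses from this view.

```bash
cat > w.py <<'E'
from h import *
def plate(c,im,d,near=None):
    g=cv2.cvtColor(im,cv2.COLOR_RGB2GRAY); H,W=g.shape
    uu,vv=np.meshgrid(np.arange(W),np.arange(H)); uv=np.stack([uu,vv],-1).reshape(-1,2)
    P=onz(c,uv,.037).reshape(H,W,3)
    o,r=ray(c,uv); Q=(o+r*d.reshape(-1,1)).reshape(H,W,3)
    hsv=cv2.cvtColor(im,cv2.COLOR_RGB2HSV)
    m=((g<65)&(hsv[...,2]<75)&(np.abs(Q[...,2]-.034)<.012)).astype(np.uint8)
    k,l,s,ce=cv2.connectedComponentsWithStats(m); i=1+np.argmax(s[1:,4])
    m=(l==i).astype(np.uint8)
    cs,h=cv2.findContours(m,cv2.RETR_CCOMP,cv2.CHAIN_APPROX_NONE)
    ext=max(cs,key=cv2.contourArea)
    X=(onz(c,ext.reshape(-1,2),.037)[:,:2]*1000)
    rect=cv2.minAreaRect(X.astype(np.float32))
    holes=[q for q,hh in zip(cs,h[0]) if hh[3]>=0]
    b=None
    if holes:
        bh=max(holes,key=cv2.contourArea); Y=onz(c,bh.reshape(-1,2),.037)[:,:2]*1000
        b=cv2.fitEllipse(Y.astype(np.float32)) if len(Y)>5 else None
    return m,X,rect,b,Q
def fixture(c,im,Q):
    hsv=cv2.cvtColor(im,cv2.COLOR_RGB2HSV)
    bed=((hsv[...,2]>120)&(hsv[...,1]<60)&(np.abs(Q[...,2]-.025)<.008)).astype(np.uint8)
    return bed
E
python3 - <<'E'
from w import *
z=np.load('w0.npz'); c={k:z[k] for k in 'KDRt'}; im,d=z['im'],z['d']
m,X,rect,b,Q=plate(c,im,d); print('rect',rect,'bore',b)
# long edge lines: points by side in rect frame
th=np.deg2rad(-31.)
for it in range(5):
    R=np.array([[np.cos(th),-np.sin(th)],[np.sin(th),np.cos(th)]]); L=(X-np.array(rect[0]))@R
    out=[]
    for s,lo,hi in((1,-80,30),(-1,-80,80)):
        e=L[(np.abs(L[:,0]-s*54)<6)&(L[:,1]>lo)&(L[:,1]<hi)]; out.append(np.polyfit(e[:,1],e[:,0],1))
    th-=np.mean([o[0] for o in out])
print('heading',np.rad2deg(th),out)
hsv=cv2.cvtColor(im,cv2.COLOR_RGB2HSV)
def reg(u0,u1,v0,v1): 
    M=np.zeros(d.shape,bool); M[int(v0*.64):int(v1*.64),int(u0*.64):int(u1*.64)]=1; return M
M=reg(285,345,35,105)&(Q[...,2]>.048)&(Q[...,2]<.065); q=Q[M]; print('pin',M.sum(),q.mean(0),q.max(0),q.min(0))
r=reg(285,345,35,105)&((hsv[...,0]<10)|(hsv[...,0]>170))&(hsv[...,1]>50); v,u=np.nonzero(r); print('red',r.sum(),onz(c,[[u.mean(),v.mean()]],.05) if r.sum() else 0)
bm=reg(440,530,10,85)&(hsv[...,0]>100)&(hsv[...,0]<130)&(hsv[...,1]>100)&(Q[...,2]>.04); print('rest',cv2.minAreaRect((Q[bm][:,:2]*1000).astype(np.float32)),np.median(Q[bm][:,2]))
v,u=np.nonzero(bm); print('rest plane',cv2.minAreaRect((onz(c,np.c_[u,v],.047)[:,:2]*1000).astype(np.float32)))
br=reg(440,530,10,95)&(hsv[...,0]>12)&(hsv[...,0]<28)&(hsv[...,1]>110); print('brass',br.sum(),Q[br].mean(0),Q[br].min(0),Q[br].max(0))
# bed visible edges: left (y+), bottom(x-), right(y-)
g=cv2.cvtColor(im,cv2.COLOR_RGB2GRAY); bed=((g>150)).astype(np.uint8)
k,l,s,ce=cv2.connectedComponentsWithStats(bed); i=l[int(.64*330),int(.64*230)]; bed=(l==i)
H,W=g.shape; E=[]
def line(pts,nm):
    p=onz(c,pts,.025)[:,:2]; 
    for _ in range(4):
        vx=cv2.fitLine((p*1000).astype(np.float32),cv2.DIST_HUBER,0,.01,.01).ravel(); n=np.array([-vx[1],vx[0]]); rr=(p*1000-vx[2:])@n; p=p[np.abs(rr)<max(2,1.5*rr.std())]
    print(nm,'angle',np.rad2deg(np.arctan2(vx[1],vx[0])),'pt',vx[2:],len(p)); return n,n@vx[2:]
rows=[r for r in range(150,225)]
line([[np.nonzero(bed[r])[0].min()-.5,r] for r in rows],'left')
line([[np.nonzero(bed[r])[0].max()+.5,r] for r in list(range(5,90))+list(range(185,238))],'right')
cols=[u for u in range(115,200)]+[u for u in range(310,370)]
line([[u,np.nonzero(bed[:,u])[0].max()+.5] for u in cols],'bottom')
E
```

```text
rect ((513.4137573242188, -43.48075866699219), (188.81959533691406, 108.85252380371094), 58.952125549316406) bore ((515.6510009765625, -43.38669967651367), (64.66596221923828, 65.89828491210938), 29.954566955566406)
heading -31.02372776063136 [array([-8.29209118e-03,  5.35533902e+01]), array([ 8.29209118e-03, -5.31815874e+01])]
pin 158 [0.63197736 0.03939455 0.05500297] [0.63952365 0.04805254 0.05759779] [0.62473373 0.03195976 0.04866648]
red 17 [[0.6295846  0.03453841 0.05      ]]
rest ((637.628173828125, -77.12295532226562), (38.99863052368164, 127.21176147460938), 76.85169219970703) 0.04768619941922242
rest plane ((680.8069458007812, -87.562255859375), (28.443805694580078, 35.043453216552734), 8.974782943725586)
brass 75 [ 0.66267239 -0.08890488  0.05149343] [ 0.58012525 -0.09752617  0.03086505] [ 0.66924881 -0.04366622  0.44397922]
left angle 9.044584 pt [413.4678  151.07214] 75
right angle 9.18765 pt [ 607.8154 -240.8589] 138
bottom angle -80.79591 pt [378.80704 -51.85357] 145
```

Request:
move_arm([
  [[0,0,0],[0.08,0.16,-0.5],1],
  [[0,0,0],[0.08,0.16,-1],1],
])

```text
time: 2.4
tool_pos: [0.517, -0.0439, 0.2013]
tcp_rot: [3.122, 0.345, 0.005]
wrist_force: [-0.4, -0.8, -1.5]
width: -0.002
```

Request:
move_arm([
  [[0,0,0],[0,0,-0.5],1],
  [[0,0,0],[0,0,-1],1],
  [[0,0,0],[0,0,-1],1],
])

```text
time: 2.78
tool_pos: [0.5116, -0.0436, 0.0971]
tcp_rot: [-3.121, -0.344, 0.016]
wrist_force: [-0.6, 0.3, 1.6]
width: -0.0
```

```bash
cat > look.py <<'E'
from w import *
import sys
f=sys.argv[1]
c,im,d=snap("wrist"); np.savez(f+'.npz',im=im,d=d,K=c['K'],D=c['D'],R=c['R'],t=c['t']); save(cv2.resize(im,(800,600)),f+'.png')
m,X,rect,b,Q=plate(c,im,d); s=status.read_state()
print(s['time'],s['tool_pos'].round(4),s['wrist_force'].round(1)); print('rect',np.round(rect[0],1),np.round(rect[1],1),rect[2]); print('bore',b)
E
python3 look.py w1
```

```text
2.825 [ 0.5144 -0.0437  0.1001] [0.7 0.  1.4]
rect [513.6 -43.4] [189.5 109.2] 58.8824348449707
bore ((519.89453125, 46.636566162109375), (16.944149017333984, 17.202028274536133), 53.705020904541016)
```

View pics/w1.png

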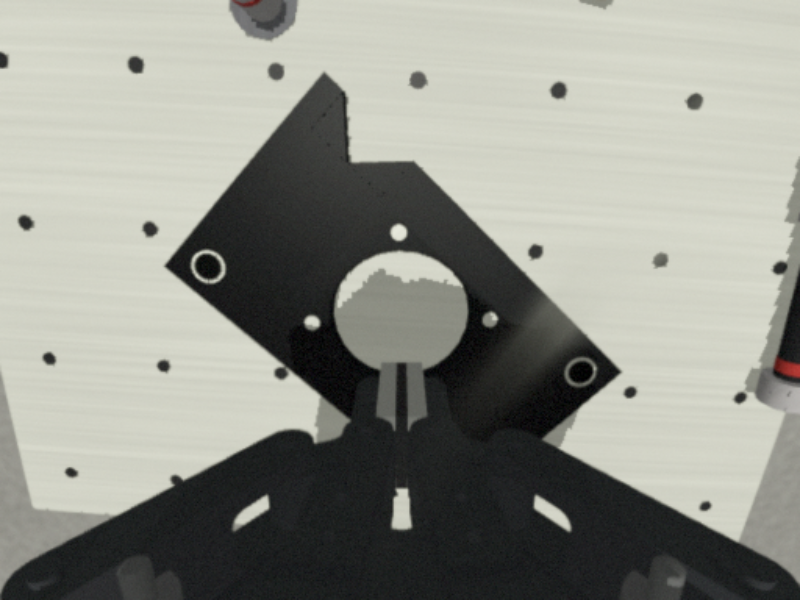

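Wrist view: the bore at (400,310) is directly ahead of the fingers and the TCP matches the bore centre. I descend, then drag along the plate's own −x+y first so the corner clears the pin.

Request:
move_arm([
  [[0,0,0],[0,0,-0.3],1],
  [[0,0,0],[0,0,-0.5],1],
  [[0,0,0],[0,0,-0.6],1],
  [[0,0,0],[0,0,-0.7],1],
  [[0,0,0],[0,0,-0.7],1],
])

```text
time: 3.45
tool_pos: [0.5168, -0.0427, 0.0317]
tcp_rot: [3.122, 0.347, 0.001]
wrist_force: [0.4, -0.5, -0.3]
width: -0.004
```

Request:
move_arm([
  [[0,0,0],[0,0.06,0],1],
  [[0,0,0],[0,0.12,0],1],
  [[0,0,0],[0,0.16,0],1],
  [[0,0,0],[0,0.2,0],1],
  [[0,0,0],[0,0.24,0],1],
  [[0,0,0],[0,0.28,0],1],
  [[0,0,0],[0,0.32,0],1],
  [[0,0,0],[0,0.36,0],1],
  [[0,0,0],[0,0.4,0],1],
  [[0,0,0],[0,0.43,0],1],
  [[0,0,0],[0,0.43,0],1],
])

```text
time: 4.82
tool_pos: [0.5165, 0.0009, 0.0313]
tcp_rot: [-3.122, -0.348, 0.0]
wrist_force: [0.2, -1.1, 0.3]
width: -0.002
```

```bash
python3 look.py w2
```

```text
4.875 [0.5164 0.0009 0.0313] [-0.4 -0.9 -0.2]
rect [539.8  23.4] [ 87.  112.1] 59.37880325317383
bore ((516.7710571289062, 67.64549255371094), (16.501834869384766, 16.924488067626953), 75.36249542236328)
```

View pics/w2.png

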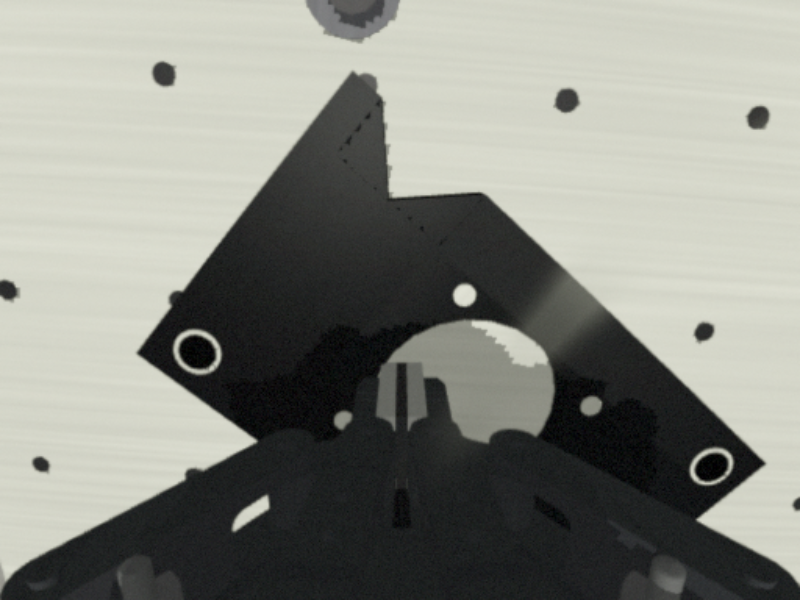

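Wrist view: the fingertips bear on the left (+y) rim of the bore and the plate has moved. Corners: (352,72), (137,352), (765,462). Notch vertex (389,198), lip (483,193), pin base about (352,20).

```bash
cat > pose.py <<'E'
from w import *
import sys
# args: npz, then 800x600 pixels of +x+y corner, -x+y corner, +x-y corner, notch vertex
def pose(f,px):
    z=np.load(f+'.npz'); c={k:z[k] for k in 'KDRt'}
    W=onz(c,np.array(px)*.64,.037)[:,:2]*1000
    L=np.array([[55,95],[-55,95],[55,-95],[35,65]],float)[:len(px)]; ok=~np.isnan(W[:,0]); W,L=W[ok],L[ok]
    a=(W-W.mean(0)); b=(L-L.mean(0))
    th=np.arctan2((b[:,0]*a[:,1]-b[:,1]*a[:,0]).sum(),(a*b).sum()); R=np.array([[np.cos(th),-np.sin(th)],[np.sin(th),np.cos(th)]])
    o=W.mean(0)-R@L.mean(0); print('res',np.round(W-(L@R.T+o),1).tolist())
    pin=np.array([632.5,40.]); s=status.read_state(); t=s['tool_pos'][:2]*1000
    print('heading',np.rad2deg(th).round(2),'rel',(np.rad2deg(th)-9.1).round(2),'origin',o.round(1),'pin in plate',((pin-o)@R).round(1),'tcp in plate',((t-o)@R).round(1),'need world',(pin-o-R@[46.3,65]).round(1),'px',R[:,0].round(3),'py',R[:,1].round(3),s['time'])
v=[float(a) for a in sys.argv[2:]]
pose(sys.argv[1],np.array(v).reshape(-1,2))
E
python3 pose.py w2 352 72 137 352 765 462 389 198
```

```text
res [[-0.6, 0.1], [0.1, -0.2], [-0.1, 0.1], [0.6, -0.1]]
heading -28.43 rel -37.53 origin [515.2 -22.9] pin in plate [ 73.2 111.1] tcp in plate [-10.2  21.5] need world [45.6 27.7] px [ 0.879 -0.476] py [0.476 0.879] 4.875
```

Request:
move_arm([
  [[0,0,0],[0.03,0.03,0],1],
  [[0,0,0],[0.06,0.06,0],1],
  [[0,0,0],[0.1,0.09,0],1],
  [[0,0,0],[0.14,0.13,0],1],
  [[0,0,0],[0.18,0.17,0],1],
  [[0,0,0],[0.21,0.2,0],1],
  [[0,0,0],[0.24,0.23,0],1],
  [[0,0,0],[0.27,0.25,0],1],
  [[0,0,0],[0.3,0.28,0],1],
  [[0,0,0],[0.33,0.31,0],1],
  [[0,0,0],[0.35,0.33,0],1],
  [[0,0,0],[0.35,0.33,0],1],
])

```text
time: 6.38
tool_pos: [0.5522, 0.034, 0.0314]
tcp_rot: [-3.122, -0.348, -0.002]
wrist_force: [-1.1, -0.9, -0.3]
width: 0.0
```

```bash
python3 look.py w3
```

```text
6.425 [0.5522 0.0339 0.0315] [ 0.5 -0.1  0.2]
rect [575.3  55.8] [ 85.8 109.7] 56.91648483276367
bore ((555.8558349609375, 102.10790252685547), (16.501129150390625, 16.952491760253906), 80.64518737792969)
```

View pics/w3.png

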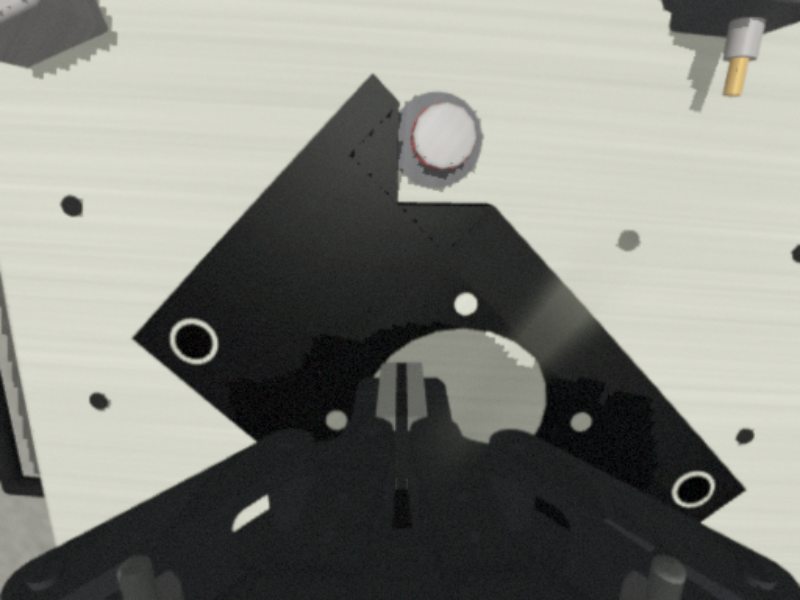

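Wrist view: corners (373,73), (133,338), (745,490), notch vertex (397,203). Pin top (445,134), a little out of the notch with its base shadow at (437,160).

```bash
python3 pose.py w3 373 73 133 338 745 490 397 203
python3 - <<'E'
from h import *
z=np.load('w3.npz'); c={k:z[k] for k in 'KDRt'}
print(onz(c,np.array([[445,135]])*.64,.055))
E
```

```text
res [[0.0, 0.1], [-0.2, -0.4], [-0.3, -0.1], [0.5, 0.4]]
heading -32.93 rel -42.03 origin [547.1  12.1] pin in plate [56.5 69.8] tcp in plate [-7.6 21.1] need world [11.2 -1.5] px [ 0.839 -0.544] py [0.544 0.839] 6.425
[[0.63245748 0.04038719 0.055     ]]
```

Request:
move_arm([
  [[0,0,0],[0.05,-0.1,0],1],
  [[0,0,0],[0.1,-0.2,0],1],
  [[0,0,0],[0.14,-0.24,0],1],
  [[0,0,0],[0.16,-0.24,0],1],
  [[0,0,0],[0.18,-0.245,0],1],
  [[0,0,0],[0.2,-0.25,0],1],
  [[0,0,0],[0.22,-0.25,0],1],
  [[0,0,0],[0.24,-0.25,0],1],
  [[0,0,0],[0.255,-0.255,0],1],
  [[0,0,0],[0.265,-0.255,0],1],
  [[0,0,0],[0.275,-0.255,0],1],
  [[0,0,0],[0.275,-0.255,0],1],
])

```text
time: 7.92
tool_pos: [0.5771, 0.0086, 0.0309]
tcp_rot: [-3.121, -0.348, 0.006]
wrist_force: [-5.3, 0.0, 4.0]
width: 0.002
```

```bash
python3 look.py w4
```

```text
7.975 [0.5771 0.0086 0.0308] [-6.1  0.5  3.7]
rect [558.6  13.9] [183.7 110.8] 58.04176330566406
bore ((563.7645874023438, 101.86346435546875), (16.43596076965332, 17.10856819152832), 56.715476989746094)
```

View pics/w4.png

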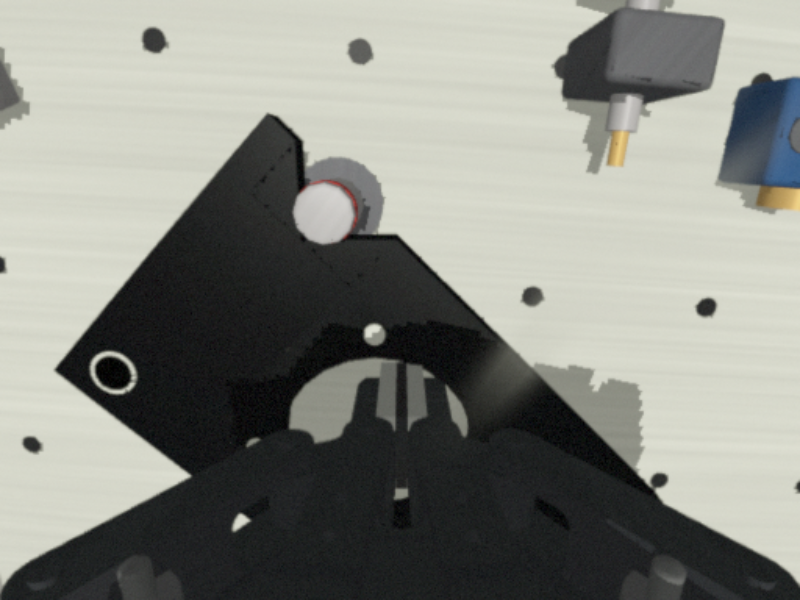

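Wrist view: pin top (325,212) is in the notch. Corners (268,114) and (55,370), notch lips (398,236) and (301,140). Force is about 6 N, so the plate appears to be against the pin.

```bash
sed -i 's/\[35,65\]\],float)\[:len(px)\]/[35,65],[55,45],[55,85]],float)[:len(px)]/' pose.py; python3 pose.py w4 268 114 55 370 nan nan nan nan 398 236 301 140
```

```text
res [[-0.5, 0.4], [-0.3, 0.5], [0.8, 0.3], [-0.0, -1.2]]
heading -31.91 rel -41.01 origin [556.8  10.8] pin in plate [48.9 64.8] tcp in plate [18.4  8.9] need world [ 2.  -1.5] px [ 0.849 -0.529] py [0.529 0.849] 7.975
```

Request:
move_arm([
  [[0,0,0],[-0.06,0,0],1],
  [[0,0,0],[-0.12,-0.06,0],1],
  [[0,0,0],[-0.12,-0.1,0],1],
  [[0,0,0],[-0.1,-0.11,0],1],
  [[0,0,0],[-0.09,-0.115,0],1],
  [[0,0,0],[-0.08,-0.12,0],1],
  [[0,0,0],[-0.07,-0.125,0],1],
  [[0,0,0],[-0.06,-0.13,0],1],
  [[0,0,0],[-0.05,-0.135,0],1],
  [[0,0,0],[-0.05,-0.135,0],1],
])

```text
time: 9.22
tool_pos: [0.5727, -0.0048, 0.0311]
tcp_rot: [-3.121, -0.348, 0.004]
wrist_force: [-5.6, 2.2, 4.2]
width: -0.001
```

```bash
cat > icp.py <<'E'
from w import *
import sys
from scipy.optimize import least_squares
V=np.array([[55,95],[-55,95],[-55,-95],[55,-95],[55,45],[35,65],[55,85],[55,95]],float)
def fit(f,o,h):
    z=np.load(f+'.npz'); c={k:z[k] for k in 'KDRt'}; m,X,_,_,Q=plate(c,z['im'],z['d'])
    th=np.deg2rad(h); o=np.array(o,float)
    def dist(p,X,full=False):
        C,S=np.cos(p[2]),np.sin(p[2]); L=(X-p[:2])@np.array([[C,-S],[S,C]])
        D=[]
        for a,b in zip(V[:-1],V[1:]):
            u=(b-a)/np.linalg.norm(b-a); t=(L-a)@u; n=(L-a)@[-u[1],u[0]]
            n=np.where((t>2)&(t<np.linalg.norm(b-a)-2),n,99); D.append(n)
        D=np.array(D); k=np.abs(D).argmin(0); return D[k,np.arange(len(X))],k
    p=np.array([*o,th])
    for tol in(8,5,3,2,1.5,1.5):
        r,k=dist(p,X); Y=X[np.abs(r)<tol]
        p=least_squares(lambda q:np.clip(dist(q,Y)[0],-tol,tol),p,x_scale=[1,1,.01],loss='soft_l1').x
    r,k=dist(p,Y); C,S=np.cos(p[2]),np.sin(p[2]); R=np.array([[C,-S],[S,C]])
    s=status.read_state(); pin=np.array([632.5,40.]); t=s['tool_pos'][:2]*1000
    print('n',len(Y),np.bincount(k,minlength=7),'rms',r.std().round(2),'heading',np.rad2deg(p[2]).round(2),'rel',(np.rad2deg(p[2])-9.1).round(2),'o',p[:2].round(1),'pin',((pin-p[:2])@R).round(1),'tcp',((t-p[:2])@R).round(1))
    return p
if __name__=="__main__":
    fit(sys.argv[1],[float(sys.argv[2]),float(sys.argv[3])],float(sys.argv[4]))
E
python3 icp.py w4 556.8 10.8 -31.9; python3 look.py w5; python3 icp.py w5 558 10 -31.5
```

```text
n 475 [158  88   0 157  33  28  11] rms 0.42 heading -32.06 rel -41.16 o [556.9  11. ] pin [48.7 64.7] tcp [21.8 -5. ]
9.275 [ 0.5726 -0.0048  0.031 ] [-4.8  2.3  4.3]
rect [560.2   9.9] [192.2 112.6] 59.61518859863281
bore ((565.4127197265625, 101.09513092041016), (16.392715454101562, 16.92755889892578), 55.04982376098633)
n 499 [166 108   2 168  36   7  12] rms 0.36 heading -31.69 rel -40.79 o [558.9  10.2] pin [47. 64.] tcp [19.6 -5.6]
```

The automatic fit confirms it: notch home on the pin within about 1 mm, with the plate still 40.8° askew. Now swing about the pin, first half.

Request:
move_arm([
  [[0,0,0],[0.015,-0.015,0],1],
  [[0,0,0],[0.03,-0.035,0],1],
  [[0,0,0],[0.045,-0.055,0],1],
  [[0,0,0],[0.06,-0.075,0],1],
  [[0,0,0],[0.08,-0.09,0],1],
  [[0,0,0],[0.095,-0.105,0],1],
  [[0,0,0],[0.115,-0.125,0],1],
  [[0,0,0],[0.13,-0.14,0],1],
  [[0,0,0],[0.15,-0.15,0],1],
  [[0,0,0],[0.17,-0.165,0],1],
  [[0,0,0],[0.19,-0.18,0],1],
  [[0,0,0],[0.205,-0.19,0],1],
  [[0,0,0],[0.205,-0.19,0],1],
])

```text
time: 10.9
tool_pos: [0.5933, -0.0234, 0.0305]
tcp_rot: [-3.121, -0.347, 0.004]
wrist_force: [-2.8, 4.4, -0.2]
width: 0.004
```

```bash
python3 look.py w6; python3 icp.py w6 578 -15 -12
```

```text
10.95 [ 0.5933 -0.0234  0.0305] [-3.1  4.7 -0.3]
rect [575.7 -14.9] [190.1 112.1] 79.14419555664062
bore ((599.4260864257812, -101.51596069335938), (16.003124237060547, 16.532085418701172), 130.3099365234375)
n 578 [185  57  53 216  47   6  14] rms 0.47 heading -10.55 rel -19.65 o [576.  -15.2] pin [45.4 64.6] tcp [18.5 -4.9]
```

Request:
move_arm([
  [[0,0,0],[0.015,-0.01,0],1],
  [[0,0,0],[0.03,-0.015,0],1],
  [[0,0,0],[0.045,-0.025,0],1],
  [[0,0,0],[0.06,-0.035,0],1],
  [[0,0,0],[0.075,-0.04,0],1],
  [[0,0,0],[0.09,-0.045,0],1],
  [[0,0,0],[0.105,-0.055,0],1],
  [[0,0,0],[0.12,-0.06,0],1],
  [[0,0,0],[0.135,-0.065,0],1],
  [[0,0,0],[0.15,-0.07,0],1],
  [[0,0,0],[0.16,-0.075,0],1],
  [[0,0,0],[0.17,-0.08,0],1],
  [[0,0,0],[0.17,-0.08,0],1],
])

```text
time: 12.58
tool_pos: [0.61, -0.0306, 0.0303]
tcp_rot: [-3.119, -0.347, 0.005]
wrist_force: [-4.1, 7.3, -0.8]
width: 0.005
```

```bash
python3 look.py w7; python3 icp.py w7 593 -28 4
```

```text
12.625 [ 0.61   -0.0305  0.0303] [-3.2  6.9 -0.5]
rect [592.6 -26.6] [108.5 189.9] 2.8712027072906494
bore ((633.8655395507812, -105.24015808105469), (16.49618148803711, 16.819225311279297), 146.0351104736328)
n 565 [184   0  97 237  29   5  13] rms 0.41 heading 2.99 rel -6.11 o [591.4 -26.9] pin [44.6 64.6] tcp [18.4 -4.6]
```

View pics/w7.png

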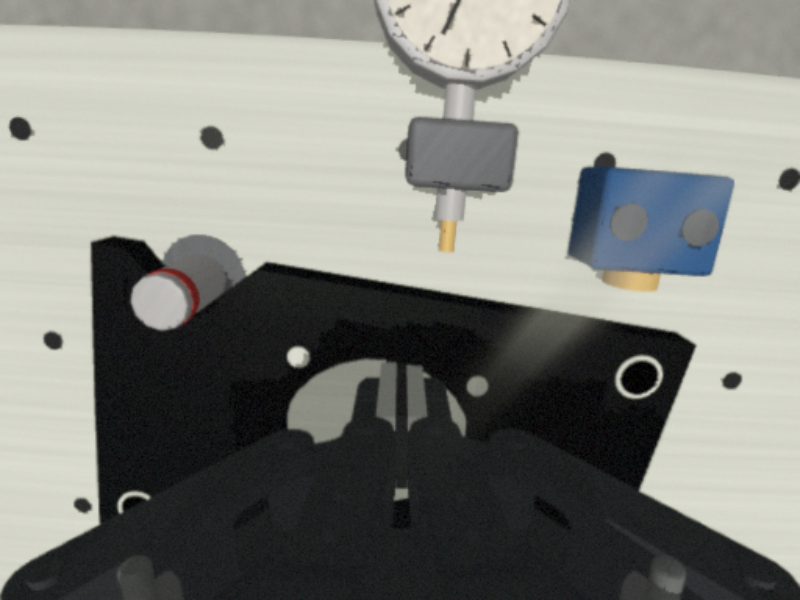

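Wrist view: pin (163,300) in the notch, brass button (633,280) with a gap of about 14 mm to the plate's long edge, indicator plunger (447,237) clear. Final swing, slowly, pushing purely +x.

Request:
move_arm([
  [[0,0,0],[0.006,0.008,0],1],
  [[0,0,0],[0.013,0.01,0],1],
  [[0,0,0],[0.02,0.01,0],1],
  [[0,0,0],[0.026,0.01,0],1],
  [[0,0,0],[0.032,0.008,0],1],
  [[0,0,0],[0.038,0.006,0],1],
  [[0,0,0],[0.043,0.004,0],1],
  [[0,0,0],[0.048,0.002,0],1],
  [[0,0,0],[0.052,0,0],1],
  [[0,0,0],[0.055,0,0],1],
  [[0,0,0],[0.055,0,0],1],
])

```text
time: 14.0
tool_pos: [0.6149, -0.031, 0.0303]
tcp_rot: [-3.12, -0.347, 0.006]
wrist_force: [-4.8, 4.6, 0.6]
width: 0.001
```

```bash
python3 look.py w8; python3 icp.py w8 597 -29 7
```

```text
14.05 [ 0.6149 -0.0309  0.0302] [-4.2  5.9  1.8]
rect [602.8 -28.4] [ 97.2 190. ] 6.570592403411865
bore ((643.2679443359375, -104.78823852539062), (16.520483016967773, 16.952680587768555), 141.03334045410156)
n 544 [164   0 108 240  16   5  11] rms 0.39 heading 6.61 rel -2.49 o [596.  -29.3] pin [44.3 64.6] tcp [18.6 -3.8]
```

Request:
move_arm([
  [[0,0,0],[0.004,0.002,0],1],
  [[0,0,0],[0.008,0.002,0],1],
  [[0,0,0],[0.012,0.002,0],1],
  [[0,0,0],[0.016,0.002,0],1],
  [[0,0,0],[0.019,0.002,0],1],
  [[0,0,0],[0.022,0.002,0],1],
  [[0,0,0],[0.025,0.002,0],1],
  [[0,0,0],[0.028,0.002,0],1],
  [[0,0,0],[0.028,0.002,0],1],
])

```text
time: 15.18
tool_pos: [0.6177, -0.031, 0.0303]
tcp_rot: [-3.12, -0.348, 0.007]
wrist_force: [-5.0, 5.0, 1.7]
width: -0.0
```

```bash
python3 look.py w9; python3 icp.py w9 599 -30 8.5
```

```text
15.225 [ 0.6177 -0.031   0.0302] [-5.4  3.8  1.8]
rect [607.7 -29.1] [ 92.4 190. ] 8.660238265991211
bore ((648.6329345703125, -104.25959777832031), (16.444087982177734, 16.91672706604004), 138.63133239746094)
n 512 [156   0 115 213  13   6   9] rms 0.38 heading 8.72 rel -0.38 o [598.6 -30.5] pin [44.2 64.6] tcp [18.8 -3.4]
```

Request:
move_arm([
  [[0,0,0],[0.002,0.001,0],1],
  [[0,0,0],[0.004,0.001,0],1],
  [[0,0,0],[0.006,0.001,0],1],
  [[0,0,0],[0.006,0.001,0],1],
])

```text
time: 15.72
tool_pos: [0.6177, -0.031, 0.0302]
tcp_rot: [-3.12, -0.348, 0.008]
wrist_force: [-6.2, 4.8, 2.4]
width: -0.006
```

Request:
move_arm([
  [[0,0,0],[0.002,0,0],1],
  [[0,0,0],[0.004,0,0],1],
  [[0,0,0],[0.004,0,0],1],
  [[0,0,0],[0.004,0,0],1],
])

```text
time: 16.23
tool_pos: [0.6184, -0.0311, 0.0302]
tcp_rot: [-3.12, -0.347, 0.007]
wrist_force: [-6.3, 4.5, 1.2]
width: 0.004
```

```bash
python3 look.py w10; python3 icp.py w10 599 -30 8.9
```

```text
16.275 [ 0.6184 -0.031   0.0302] [-5.2  3.   1.6]
rect [609.2 -29.1] [ 90.7 190. ] 9.176496505737305
bore ((649.9564819335938, -104.1310043334961), (16.444021224975586, 16.98500633239746), 141.9205322265625)
n 508 [152   0 117 212  11   6  10] rms 0.37 heading 9.24 rel 0.14 o [599.3 -30.8] pin [44.2 64.6] tcp [18.9 -3.3]
```

Request:
move_arm([
  [[0,0,0],[0.002,0,0],1],
  [[0,0,0],[0.004,0,0],1],
  [[0,0,0],[0.006,0,0],1],
  [[0,0,0],[0.006,0,0],1],
])

```text
time: 16.77
tool_pos: [0.6184, -0.031, 0.0302]
tcp_rot: [-3.12, -0.348, 0.009]
wrist_force: [-7.3, 3.6, 3.3]
width: -0.001
```

Request:
move_arm([
  [[0,0,0],[0.002,0,0],1],
  [[0,0,0],[0.004,0,0],1],
  [[0,0,0],[0.006,0,0],1],
  [[0,0,0],[0.006,0,0],1],
])

```text
time: 17.27
tool_pos: [0.6185, -0.031, 0.0302]
tcp_rot: [-3.12, -0.348, 0.011]
wrist_force: [-8.8, 4.4, 4.8]
width: -0.0
```

```bash
python3 look.py w11; python3 icp.py w11 599 -30 9.2
```

```text
17.325 [ 0.6185 -0.0311  0.0302] [-7.8  4.4  4.9]
rect [609.3 -29.1] [ 90.8 190. ] 9.202421188354492
bore ((649.8971557617188, -104.12520599365234), (16.534109115600586, 16.812387466430664), 160.21766662597656)
n 509 [152   0 116 214  12   6   9] rms 0.36 heading 9.22 rel 0.12 o [599.3 -30.8] pin [44.1 64.6] tcp [18.9 -3.3]
```

Position and heading no longer change while the force grows from 6 to 9 N, so the plate is stopped on pin and button. I'll shift the push to straight/slightly +y so the V settles on both faces, then check.

Request:
move_arm([
  [[0,0,0],[0,0.008,0],1],
  [[0,0,0],[0,0.016,0],1],
  [[0,0,0],[0.003,0.022,0],1],
  [[0,0,0],[0.003,0.026,0],1],
  [[0,0,0],[0.003,0.026,0],1],
])

```text
time: 17.95
tool_pos: [0.6185, -0.0306, 0.0302]
tcp_rot: [3.122, 0.348, -0.013]
wrist_force: [-9.9, -2.1, 4.1]
width: -0.001
```

```bash
python3 look.py w12; python3 icp.py w12 599 -30 9.2
```

```text
18.0 [ 0.6185 -0.0306  0.0301] [-9.2 -3.1  4.6]
rect [609.4 -29.1] [ 90.5 190. ] 9.17905044555664
bore ((649.9555053710938, -104.13801574707031), (16.4504451751709, 16.767759323120117), 144.70211791992188)
n 502 [153   0 116 212   8   4   9] rms 0.34 heading 9.2 rel 0.1 o [599.3 -30.8] pin [44.  64.6] tcp [18.9 -2.8]
```

Request:
move_arm([
  [[0,0,0],[-0.012,-0.008,0],1],
  [[0,0,0],[-0.024,-0.012,0],1],
  [[0,0,0],[-0.036,-0.012,0],1],
  [[0,0,0],[-0.05,-0.012,0],1],
  [[0,0,0],[-0.08,-0.01,0],1],
  [[0,0,0],[-0.13,0,0],1],
  [[0,0,0],[-0.18,0,0],1],
  [[0,0,0],[-0.22,0,0],1],
  [[0,0,0],[-0.22,0,0],1],
  [[0,0,0],[-0.22,0,0.1],1],
  [[0,0,0],[-0.22,0,0.4],1],
  [[0,0,0],[-0.22,0,0.9],1],
])

```text
time: 19.5
tool_pos: [0.5987, -0.0294, 0.1207]
tcp_rot: [-3.121, -0.348, 0.006]
wrist_force: [0.6, 0.3, 0.6]
width: 0.0
```

Request:
move_arm([
  [[0,0,0],[-0.3,0,0.5],1],
  [[0,0,0],[-0.5,0,1],1],
  [[0,0,0],[-0.5,0,1],1],
  [[0,0,0],[-0.5,0,1],1],
])

```text
time: 20.0
tool_pos: [0.5505, -0.0296, 0.222]
tcp_rot: [3.122, 0.348, 0.002]
wrist_force: [-0.2, 1.1, -0.6]
width: 0.001
```

```bash
python3 look.py w13; python3 icp.py w13 599 -30 9.2
```

```text
20.05 [ 0.5499 -0.0295  0.2207] [-0.2  0.  -0.4]
rect [597.2 -31.1] [109.5 188.3] 9.003378868103027
bore ((597.7313842773438, -30.42692756652832), (64.45366668701172, 64.89669799804688), 27.193696975708008)
n 312 [ 93 126   7  66  18   2   0] rms 5.61 heading 8.26 rel -0.84 o [597.8 -32. ] pin [44.7 66.3] tcp [-47.    9.4]
```

View pics/w13.png

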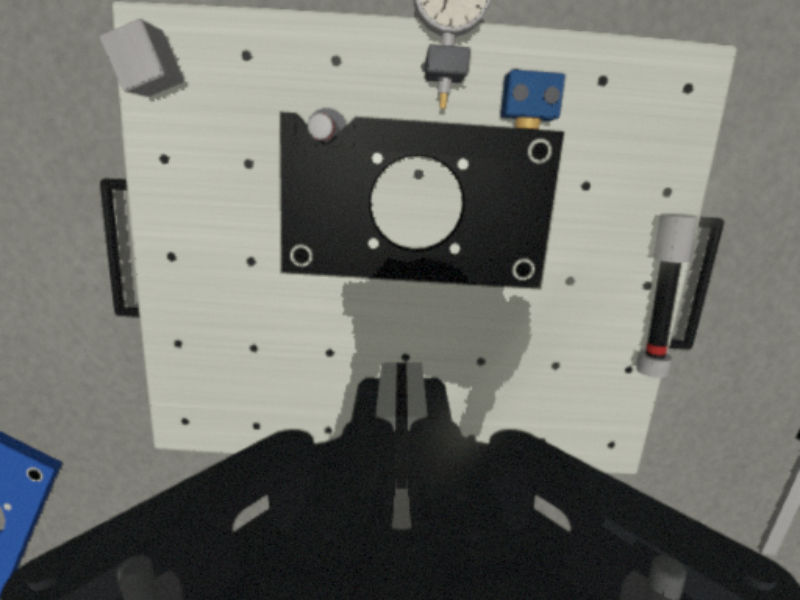

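Wrist view: the plate is nested, pin (320,125) in the notch, long edge on the brass button (527,124), indicator, gauge block and plug gauge untouched. Bore at (597.7, −30.4) against an expected (597.9, −30.9), heading 9.0° against the fixture's 9.1°. Handing in.

```bash
python3 -c "
from workcell import order; print(order.finish_job())"
```

```text
the job is handed in; nothing more can be done
None
```

The plate is nested on the pin and the rest button, the arm is clear of it, and the job is handed in after about 20 s of robot time.

I dragged it by the bore with the fingers shut until the notch was on the pin within about 1 mm, with the plate still about 41° askew. I then swung it slowly round the pin to the button.

**Seating:** at the end the plate stopped moving while the push rose from about 6 to 10 N. Moving the push slightly towards +y did not shift it either, so I took it as home on both pin and button. The highest wrist force I read was about 10 N.

**After letting go:** the bore centre measured (597.7, −30.4) mm against an expected (597.9, −30.9). The heading was 9.0° against the fixture's 9.1°. The indicator, plug gauge and gauge block look untouched in the last view. I did not re-photograph the bench items, but the arm went nowhere near them at low height.

**Checks that disagreed:**
- **Close-range fits:** these put the pin about 2 mm too deep in the notch, at x = 44 instead of 46.3 mm. I put that down to the plate's side face being counted as part of its edge.
- **Final edge fit:** from the higher view this did not converge (5.6 mm error), so I used the outline rectangle and the bore circle instead.
- **Side camera:** its first measurement was about 8 mm off in y from the scene camera. I relied on the wrist camera, which agreed with the pin and the rest button.

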